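# Put the coloured pens back on their pen rests

### The arm

A 6-joint arm with a two-finger parallel gripper is mounted at the origin on a cart in front of the work surface, level with it; the furniture and walls round the work are solid. World frame = base frame: x ahead of the robot, y to its left, z up, the work surface at z = 0. Lengths are in m, angles in rad, forces in N, time in s.
With the tool pointing down it reaches from about 0.25 to 0.725 m from the base axis. Payload 4 kg.
Tool frame: the origin (TCP) lies midway between the tips of the shut fingers; the grasp point (between the pads) lies 19 mm behind it; z points along the fingers, y is the line along which they close (so a half turn about z gives the same grasp; the last joint's range is limited). The gripper opens to 85 mm and grips with 20 to 120 N. Pads are 22 mm wide; open, the fingers measure 114 mm over their backs; the gripper's body (76 mm by 85 mm) begins 54 mm behind the grasp point. The pads swing forward as they close: fully open they stand 13 mm farther back than shut.
Start: joints at [1.148, 0.241, 0.005, 1.335, 0, 1.571], TCP at [0.205, 0.456, 0.231] pointing down, gripper open.
Joint ranges: [-2.72, 2.72], [-1.05, 1.87], [-1.09, 1.28], [-1.99, 2.15], [-1.42, 1.44], [-3.14, 3.14]. Speed limits (rad/s): [2.79, 2.79, 3.14, 3.14, 3.14, 3.14].

### API

Orientations are given as a unit quaternion [x, y, z, w].
In Python, from workcell import bot gives the robot as it stands. The module is installed in compiled form; this text tells all that it offers.
- The arm moves only by the tool drive_tool, never from a script. Its arguments are lists of equal length, an entry for each row: "slide": the shift along the tool's x, y, z scaled (see below), a list of three; "rotation": the turn, a rotation vector about the tool's x, y, z scaled (see below), a list of three. A call has exactly 8 rows; each row is the pose to reach, as a shift and turn from the pose commanded when the call began, along the tool's axes at that moment; what a row does not reach only later rows make up. The controller multiplies each number of a shift by 250 mm and each number of a turn by 0.5 rad. A row lasts 1/8 s, in which the tool goes at most 62.5 mm and 10.7 degrees, less where a joint would pass 70% of its speed; a pose out of reach is approached as far as the arm can. A call with a number of a shift or a turn outside -1 to 1 is refused whole. A call with a gripper value outside its range is refused whole. "gripper" is the opening, from 0 (shut) to 1 (fully open), set as the call begins (left out, the last holds). The fingers move at their own pace and stop on an object; the grip force is fixed at half the most. Time passes only in rows, so rows that repeat a pose let the fingers close, or fill a call up. It gives the time, the measured TCP pose, the force, the opening and the grip force at its end, in the units of the state.
- bot.get_obs(): the state, without advancing time (a new reading comes with each control period).
- bot.camera(name): name is "scene" or "top" or "wrist"; returns a dict with "image" (420x560x3 uint8, red, green, blue), "z_map" (420x560 float32, m along the optical axis (not along the pixel's ray), 0 where there is no reading), "camera_matrix" (3x3 intrinsics, pixels), "xyz" and "orientation" of the camera in the world. Camera axes: x right, y up, looking along -z (the intrinsics and any distortion apply to the point x, -y, -z); pixel columns grow to the right and rows downward; lengths in m; the calibration is good to about 2 mm. A picture is of the moment at which its call begins.
- bot.job_done(): hands the job in; it is judged then, once.
The state is a dict: "clock": time; "joint_pos": joint angles; "joint_vel": joint speeds; "tau": joint torques, N m; "eef_pos": TCP position; "tool_rot": TCP orientation; "ft_force": force on the tool from outside, world axes, zero at the start; "ft_torque": the same for the moment, N m; "grip_width": finger opening in m; "grasp_force": force on a finger pad.
Only numpy, scipy, OpenCV 4.12 (cv2) and the standard library are available. Lean on these libraries where they do the work, as an engineer would, in place of code of your own. Each camera call takes 0.05 s, during which the arm holds its last target. There are 200 camera calls.

### The job

Pick out the three coloured writing things (orange-red pen, blue pen, and the marker with the green cap) and lay each one lengthwise on the pen rest of its own colour, flat on the plate between the four prongs and centred along the rest. Either end may point either way. Leave the black pen, the grey marker and the eraser where they are.

Things in the scene. Friction and masses are not known exactly. Their poses are not given: they have to be found in the camera images.
- red_pen_mid (a point): thin orange-red pen, 160 mm long, 9 mm wide, 10 mm high. It lies on the desk at the start. This point is at its centre, half-way up; its y axis runs along the barrel (which end is which does not matter), its x axis lies across it, z is up.
- blue_pen_mid (a point): thin blue pen, 142 mm long, 11 mm wide, 12 mm high. It lies on the desk at the start. This point is at its centre, half-way up; its y axis runs along the barrel (which end is which does not matter), its x axis lies across it, z is up.
- green_marker_mid (a point): white marker with a green cap, 126 mm long, 14 mm wide, 14 mm high. It lies on the desk at the start. This point is at its centre, half-way up; its y axis runs along the barrel (which end is which does not matter), its x axis lies across it, z is up.
- red_rest_mid (a point): red pen rest, fixed: red plate 46 mm wide (x), 130 mm long (y), 6 mm thick, grey felt strip along its middle. Two pairs of outward-leaning prongs, at y = -52 and +52 mm, rise 16 mm above it; the gap across a pair is 22 mm at the plate, 36 mm at the top. The middle 85 mm has no prongs: room for fingers. Point: middle of the plate's top face, on which the pen is to lie; z up.
- blue_rest_mid (a point): blue pen rest, fixed: blue plate 46 mm wide (x), 130 mm long (y), 6 mm thick, grey felt strip along its middle. Two pairs of outward-leaning prongs, at y = -52 and +52 mm, rise 16 mm above it; the gap across a pair is 22 mm at the plate, 36 mm at the top. The middle 85 mm has no prongs: room for fingers. Point: middle of the plate's top face, on which the pen is to lie; z up.
- green_rest_mid (a point): green pen rest, fixed: green plate 46 mm wide (x), 130 mm long (y), 6 mm thick, grey felt strip along its middle. Two pairs of outward-leaning prongs, at y = -52 and +52 mm, rise 16 mm above it; the gap across a pair is 22 mm at the plate, 36 mm at the top. The middle 85 mm has no prongs: room for fingers. Point: middle of the plate's top face, on which the pen is to lie; z up.
- black_pen_mid (a point): thin black pen, 140 mm long, 11 mm wide, 13 mm high; has no rest and is to be left where it lies. This point is at its centre; y runs along the barrel.
- grey_marker_mid (a point): thick grey, white and black marker, 138 mm long, 16 mm wide, 19 mm high; has no rest and is to be left where it lies. This point is at its centre; y runs along the barrel.
- eraser_mid (a point): blue and white eraser, 22 x 55 x 12 mm, lying between the pens and the rests; to be left where it lies. This point is at its centre; y runs along its length.
- printer: big grey and white printer, fixed, an obstacle 310 mm high. Origin on the desk: its front face (to the robot) is 190 mm nearer the robot than the origin, its right side 180 mm to the right (-y), its left side 170 mm to the left. Plugs at the right of its front stand out 80 mm, up to 60 mm high, and thin leads run from them over the desk to its front edge, between pens and rests.

How it is judged:
At the end, for the whole second after the job is handed in: Each of the orange-red pen, the blue pen and the green-capped marker lies at rest on the plate of the rest of its own colour: its centre within 15 mm of the middle along the rest and 10 mm across it, less than 11 mm above the plate, and its length within 0.2 rad of the rest's (x of red_pen_mid in the frame of red_rest_mid between -0.01 and 0.01 m and y of red_pen_mid in the frame of red_rest_mid between -0.015 and 0.015 m and z of red_pen_mid in the frame of red_rest_mid between 0 and 0.011 m and angle between the y axis of red_pen_mid and the y axis of red_rest_mid, either way round below 0.2 rad and linear speed of each of red_pen, blue_pen, green_marker below 0.02 m/s and x of blue_pen_mid in the frame of blue_rest_mid between -0.01 and 0.01 m and y of blue_pen_mid in the frame of blue_rest_mid between -0.015 and 0.015 m and z of blue_pen_mid in the frame of blue_rest_mid between 0 and 0.011 m and angle between the y axis of blue_pen_mid and the y axis of blue_rest_mid, either way round below 0.2 rad and x of green_marker_mid in the frame of green_rest_mid between -0.01 and 0.01 m and y of green_marker_mid in the frame of green_rest_mid between -0.015 and 0.015 m and z of green_marker_mid in the frame of green_rest_mid between 0 and 0.011 m and angle between the y axis of green_marker_mid and the y axis of green_rest_mid, either way round below 0.2 rad); the robot touches nothing.
It fails at once if the black pen is shifted by more than 20 mm (distance of black_pen_mid from where it was at the start of the episode above 0.02 m).
It fails at once if the grey marker is shifted by more than 20 mm (distance of grey_marker_mid from where it was at the start of the episode above 0.02 m).
It fails at once if the eraser is shifted by more than 20 mm (distance of eraser_mid from where it was at the start of the episode above 0.02 m).
It also fails if it takes over 86 s, if anything falls off the work surface, if the arm or the gripper's body presses on something with over 40 N, if the wrist force passes 120 N, or if a joint passes its speed limit or range.

## Working session

There is one attempt and no reset: what is moved stays moved. The work goes in short steps, Python scripts to look and compute and a tool call to move; the robot and the scene stay as the last step left them, time stands still between calls to the robot, and variables do not carry over. Pictures are saved under pics/ and viewed, at most 14 in all, crops included, and the job is handed in when it is done.

Besides the shell and the picture viewer there is one more tool, called after "Call:" as name(argument=value, ...), one argument or row to a line, values as JSON. drive_tool: Moves the arm, as the interface text tells. Shifts and turns lie within -1 to 1; 1 stands for 250 mm of shift or 0.5 rad of turn. Its arguments: {"type":"object","properties":{"slide":{"type":"array","items":{"type":"array","items":{"type":"number"}}},"rotation":{"type":"array","items":{"type":"array","items":{"type":"number"}}},"gripper":{"type":"number"}},"required":["slide","rotation"]}

```bash
mkdir -p pics
cat > h.py <<'E'
import numpy as np, cv2
from scipy.spatial.transform import Rotation as R
from workcell import bot
def cam(n,save=None):
    c=bot.camera(n); c['Rm']=R.from_quat(c['orientation']).as_matrix(); c['p']=np.array(c['xyz'])
    if save: cv2.imwrite('pics/'+save,c['image'][:,:,::-1])
    return c
def cast(c,uv,z):
    uv=np.atleast_2d(np.asarray(uv,float)); K=np.array(c['camera_matrix'])
    d=np.c_[(uv[:,0]-K[0,2])/K[0,0],-(uv[:,1]-K[1,2])/K[1,1],-np.ones(len(uv))]@c['Rm'].T
    return c['p']+d*((z-c['p'][2])/d[:,2])[:,None]
def pts(c):
    z=c['z_map']; K=np.array(c['camera_matrix']); v,u=np.mgrid[:z.shape[0],:z.shape[1]]
    P=np.stack([(u-K[0,2])/K[0,0]*z,-(v-K[1,2])/K[1,1]*z,-z],-1)
    return P@c['Rm'].T+c['p']
E
python3 - <<'E'
from h import *
for n in('top','scene','wrist'):
    c=cam(n,n+'0.png'); print(n,c['p'].round(3),c['Rm'].round(2).tolist(),np.array(c['camera_matrix']).round(1).tolist())
    np.savez(n+'0',**{k:v for k,v in c.items()})
print(bot.get_obs())
E
```

```text
top [ 0.43  -0.127  1.038] [[-0.02, 0.98, -0.18], [-1.0, -0.02, -0.02], [-0.02, 0.18, 0.98]] [[429.8, 0.0, 286.2], [0.0, 429.8, 209.0], [0.0, 0.0, 1.0]]
scene [-0.299 -0.708  1.017] [[0.57, 0.54, -0.62], [-0.82, 0.38, -0.42], [0.01, 0.75, 0.66]] [[536.7, 0.0, 280.3], [0.0, 536.7, 201.1], [0.0, 0.0, 1.0]]
wrist [0.132 0.489 0.372] [[0.41, -0.87, -0.28], [0.91, 0.39, 0.13], [-0.0, -0.31, 0.95]] [[316.3, 0.0, 281.4], [0.0, 316.3, 212.7], [0.0, 0.0, 1.0]]
{'clock': 0.15, 'joint_pos': array([1.14797023e+00, 2.41209681e-01, 4.02663345e-03, 1.33518810e+00,
       9.47261855e-07, 1.57081092e+00]), 'joint_vel': array([ 5.77609440e-05, -1.92703463e-03,  3.66002802e-03, -2.15230644e-03,
       -4.09547459e-04, -2.98955501e-05]), 'tau': array([ 1.73387484e-04, -3.72635508e+01,  2.52638108e+01,  1.23881429e-02,
       -6.46251522e-06, -1.62739241e-05]), 'eef_pos': array([0.20497342, 0.45553107, 0.23062987]), 'tool_rot': array([ 2.09848766e-01,  9.77733540e-01, -7.69779210e-04, -1.65688655e-04]), 'ft_force': array([ 0.50292961,  0.4651741 , -0.21710494]), 'ft_torque': array([-0.01593644, -0.04258618, -0.02876676]), 'grasp_force': 0.0, 'grip_width': 0.08517611702141924}
```

View pics/top0.png

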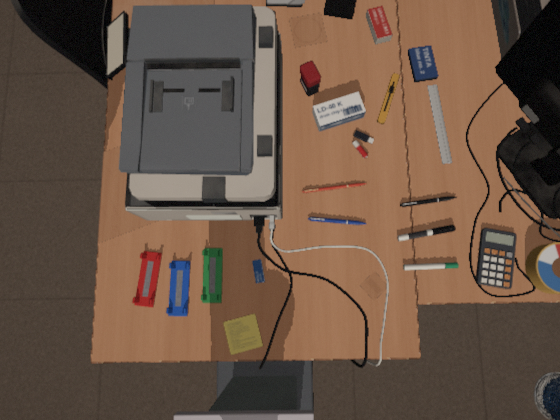

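View pics/scene0.png

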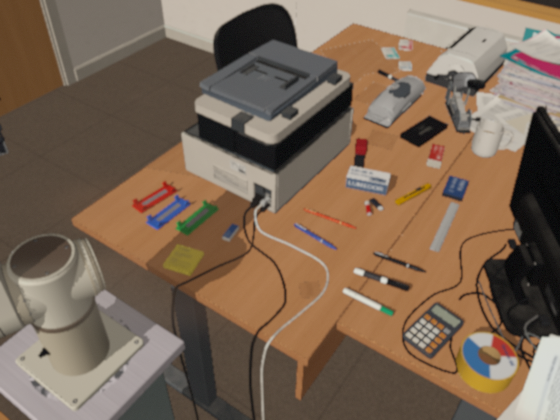

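The top view shows the rests at left: red (148,278), blue (179,288) and green (212,274). The pens are red (335,186), blue (337,221) and green marker (430,266), with black (428,200) and grey (427,233) beyond, the eraser (258,271), and leads between. The scene view confirms this.

```bash
cat >> h.py <<'E'
def segs(c,lo,hi,box,minA=15):
    "largest colour blob in box -> (centre uv, end uvs, width px)"
    hsv=cv2.cvtColor(c['image'],cv2.COLOR_RGB2HSV_FULL); m=cv2.inRange(hsv,np.array(lo),np.array(hi))
    x0,y0,x1,y1=box; k=np.zeros_like(m); k[y0:y1,x0:x1]=m[y0:y1,x0:x1]
    k=cv2.morphologyEx(k,cv2.MORPH_CLOSE,np.ones((5,5)))
    n,l,s,_=cv2.connectedComponentsWithStats(k)
    if n<2: return None
    i=1+np.argmax(s[1:,4]); v,u=np.nonzero(l==i)
    (cx,cy),(w,h),a=cv2.minAreaRect(np.c_[u,v].astype(np.float32))
    b=cv2.boxPoints(((cx,cy),(w,h),a)); 
    e=[(b[0]+b[1])/2,(b[2]+b[3])/2] if np.linalg.norm(b[0]-b[1])<np.linalg.norm(b[1]-b[2]) else [(b[1]+b[2])/2,(b[3]+b[0])/2]
    return np.array([cx,cy]),np.array(e),min(w,h)
def tri(c1,u1,c2,u2):
    "closest point of two rays"
    a=[]; 
    for c,u in((c1,u1),(c2,u2)):
        d=cast(c,u,0)[0]-c['p']; a.append(d/np.linalg.norm(d))
    M=np.c_[a[0],-a[1]]; t=np.linalg.lstsq(M,c2['p']-c1['p'],rcond=None)[0]
    P,Q=c1['p']+t[0]*a[0],c2['p']+t[1]*a[1]; return (P+Q)/2,np.linalg.norm(P-Q)
RED=((0,130,60),(18,255,255)); BLUE=((140,110,40),(180,255,255)); GREEN=((80,90,30),(120,255,255))
E
python3 - <<'E'
from h import *
T=dict(np.load('top0.npz'));S=dict(np.load('scene0.npz'))
it={'redpen':(((0,165,100),(14,255,255)),(295,175,375,198),(295,203,362,232)),
'bluepen':(BLUE,(300,208,375,232),(285,218,345,252)),
'greencap':(GREEN,(440,255,470,275),(370,295,405,320)),
'redrest':(((0,165,80),(12,255,255)),(125,240,165,310),(125,175,180,214)),
'bluerest':(BLUE,(163,250,195,322),(140,192,197,232)),
'greenrest':(GREEN,(198,240,228,308),(170,195,222,238)),
'whitemark':(((0,0,150),(255,70,255)),(398,255,445,275),(338,285,380,312))}
for n,(col,bt,bs) in it.items():
    a=segs(T,*col,bt);b=segs(S,*col,bs)
    if a is None or b is None: print(n,a,b);continue
    P,err=tri(T,a[0],S,b[0])
    E=cast(T,a[1],0.006); d=E[1]-E[0]
    print(n,'tri',P.round(4),round(err,4),'top ctr@6mm',cast(T,a[0],.006)[0].round(4),'ends',E[:,:2].round(3).tolist(),'len',np.hypot(*d[:2]).round(3),'ang',np.degrees(np.arctan2(d[1],d[0])).round(1),'w',round(a[2],1))
for n,uv in {'black':((402,206),(455,197)),'grey':((398,238),(455,228)),'eras':((255,262),(262,281)),'greenm':((404,267),(459,266))}.items(): print(n,cast(T,uv,.007)[:,:2].round(3).tolist())
D=pts(T)
for n,(u,v) in {'plug':(259,222),'deskr':(300,260),'bcable':(290,275)}.items(): print(n,D[v,u].round(3))
E
```

```text
redpen tri [ 0.6621 -0.2352  0.019 ] 0.0172 top ctr@6mm [ 0.6709 -0.2434  0.006 ] ends [[0.677, -0.299], [0.665, -0.188]] len 0.111 ang 96.1 w 2.1
bluepen tri [ 0.5795 -0.2266  0.0178] 0.0103 top ctr@6mm [ 0.5846 -0.2318  0.006 ] ends [[0.59, -0.169], [0.579, -0.294]] len 0.126 ang -95.2 w 3.1
greencap tri [ 0.4728 -0.4916  0.0099] 0.0027 top ctr@6mm [ 0.4738 -0.4942  0.006 ] ends [[0.474, -0.508], [0.474, -0.48]] len 0.028 ang 89.1 w 4.0
redrest tri [0.4526 0.2299 0.0085] 0.0042 top ctr@6mm [0.454 0.229 0.006] ends [[0.519, 0.221], [0.391, 0.237]] len 0.129 ang 172.9 w 20.7
bluerest tri [0.4294 0.1543 0.0074] 0.0038 top ctr@6mm [0.4305 0.1532 0.006 ] ends [[0.495, 0.152], [0.368, 0.154]] len 0.127 ang 178.8 w 20.0
greenrest tri [0.4584 0.0754 0.0066] 0.0051 top ctr@6mm [0.46   0.0735 0.006 ] ends [[0.523, 0.072], [0.398, 0.075]] len 0.125 ang 178.3 w 19.3
whitemark tri [ 0.4687 -0.4286  0.0115] 0.0032 top ctr@6mm [ 0.4699 -0.4316  0.006 ] ends [[0.471, -0.478], [0.469, -0.385]] len 0.092 ang 91.4 w 4.4
black [[0.618, -0.388], [0.637, -0.517]]
grey [[0.54, -0.373], [0.562, -0.511]]
eras [[0.488, -0.03], [0.443, -0.047]]
greenm [[0.471, -0.383], [0.471, -0.512]]
plug [ 0.579 -0.044  0.047]
deskr [ 0.492 -0.138  0.   ]
bcable [ 0.457 -0.113  0.005]
```

```bash
cat >> h.py <<'E'
def plan(*wps,start=None):
    "wps: (x,y,z,yaw_deg of tool y); prints slide & rotation rows, each from the pose of the one before"
    o=bot.get_obs(); M=R.from_quat(o['tool_rot']).as_matrix(); p=np.array(o['eef_pos'])
    print('at',o['clock'].round(2) if hasattr(o['clock'],'round') else o['clock'],p.round(4),'yaw',np.degrees(np.arctan2(M[1,1],M[0,1])).round(2),'width',round(o['grip_width'],4),'j',o['joint_pos'].round(2))
    for x,y,z,a in wps:
        a=np.radians(a); s,c=np.sin(a),np.cos(a)
        N=np.array([[-s,c,0],[c,s,0],[0,0,-1]]).astype(float)
        q=np.array([x,y,z]); sl=M.T@(q-p)/.25; ro=R.from_matrix(M.T@N).as_rotvec()/.5
        print('slide',sl.round(3).tolist(),'rot',ro.round(3).tolist(), 'OVER' if max(abs(sl).max(),abs(ro).max())>1 else '')
        M,p=N,q
E
python3 - <<'E'
from h import *
D=pts(dict(np.load('top0.npz')));S=pts(dict(np.load('scene0.npz')))
for P in(D,S):
    m=(P[...,2]>.1)&(P[...,0]>.5)&(P[...,0]<1.05)&(P[...,1]>-.25)&(P[...,1]<.4)
    q=P[m]; print(np.percentile(q[:,:2],[0.5,1,50,99],axis=0).round(3).tolist())
plan((.30,.26,.26,42),(.42,.02,.28,20),(.48,-.2,.29,2),(.5,-.32,.29,2))
E
```

```text
[[0.592, -0.098], [0.593, -0.096], [0.76, 0.047], [0.964, 0.234]]
[[0.588, -0.1], [0.588, -0.099], [0.686, -0.009], [0.975, 0.212]]
at 0.15 [0.205  0.4555 0.2306] yaw 65.77 width 0.0852 j [1.15 0.24 0.   1.34 0.   1.57]
slide [-0.668, -0.557, -0.117] rot [-0.003, 0.001, 0.83] 
slide [-1.035, -0.286, -0.08] rot [0.0, 0.0, 0.768] OVER
slide [-0.909, -0.075, -0.04] rot [0.0, 0.0, 0.628] 
slide [-0.482, 0.063, 0.0] rot [0.0, 0.0, 0.0]
```

Call:
drive_tool(
  slide=[
    [-0.2,-0.2,-0.03],
    [-0.4,-0.35,-0.06],
    [-0.6,-0.5,-0.1],
    [-0.67,-0.56,-0.12],
    [-0.67,-0.56,-0.12],
    [-0.67,-0.56,-0.12],
    [-0.67,-0.56,-0.12],
    [-0.67,-0.56,-0.12],
  ],
  rotation=[
    [0,0,0.2],
    [0,0,0.4],
    [0,0,0.6],
    [0,0,0.83],
    [0,0,0.83],
    [0,0,0.83],
    [0,0,0.83],
    [0,0,0.83],
  ],
)

```text
clock: 1.15
eef_pos: [0.3, 0.2603, 0.2609]
tool_rot: [0.406, 0.914, -0.0, -0.0]
ft_force: [-0.7, 0.0, 0.1]
grip_width: 0.0855
grasp_force: 0.0
```

Call:
drive_tool(
  slide=[
    [-0.25,-0.07,-0.02],
    [-0.5,-0.14,-0.04],
    [-0.75,-0.21,-0.06],
    [-1,-0.29,-0.08],
    [-1,-0.29,-0.08],
    [-1,-0.29,-0.08],
    [-1,-0.29,-0.08],
    [-1,-0.29,-0.08],
  ],
  rotation=[
    [0,0,0.2],
    [0,0,0.4],
    [0,0,0.6],
    [0,0,0.77],
    [0,0,0.77],
    [0,0,0.77],
    [0,0,0.77],
    [0,0,0.77],
  ],
)

```text
clock: 2.15
eef_pos: [0.4134, 0.0267, 0.2812]
tool_rot: [0.573, 0.82, 0.0, -0.0]
ft_force: [-0.2, -0.5, 0.3]
grip_width: 0.0857
grasp_force: 0.0
```

Call:
drive_tool(
  slide=[
    [-0.22,-0.02,-0.01],
    [-0.45,-0.04,-0.02],
    [-0.7,-0.06,-0.03],
    [-0.91,-0.075,-0.04],
    [-0.91,-0.075,-0.04],
    [-0.91,-0.075,-0.04],
    [-0.91,-0.075,-0.04],
    [-0.91,-0.075,-0.04],
  ],
  rotation=[
    [0,0,0.2],
    [0,0,0.4],
    [0,0,0.63],
    [0,0,0.63],
    [0,0,0.63],
    [0,0,0.63],
    [0,0,0.63],
    [0,0,0.63],
  ],
)

```text
clock: 3.15
eef_pos: [0.4738, -0.1937, 0.2917]
tool_rot: [0.695, 0.719, 0.0, 0.0]
ft_force: [0.1, -0.2, -0.8]
grip_width: 0.0855
grasp_force: 0.0
```

Call:
drive_tool(
  slide=[
    [-0.24,0.03,0],
    [-0.48,0.06,0],
    [-0.48,0.06,0],
    [-0.48,0.06,0],
    [-0.48,0.06,0],
    [-0.48,0.06,0],
    [-0.48,0.06,0],
    [-0.48,0.06,0],
  ],
  rotation=[
    [0,0,0],
    [0,0,0],
    [0,0,0],
    [0,0,0],
    [0,0,0],
    [0,0,0],
    [0,0,0],
    [0,0,0],
  ],
  gripper=0.5,
)

```text
clock: 4.15
eef_pos: [0.4928, -0.3141, 0.2916]
tool_rot: [0.695, 0.719, 0.0, 0.0]
ft_force: [-0.4, 0.5, 0.7]
grip_width: 0.0428
grasp_force: 0.0
```

Run:
```python
from h import *
c=cam('wrist','w1.png'); np.savez('w1',**c)
plan()
```

```text
at 4.2 [ 0.4928 -0.3142  0.2915] yaw 1.91 width 0.0426 j [-0.57  0.4   0.39  1.55  0.    0.97]
```

View pics/w1.png

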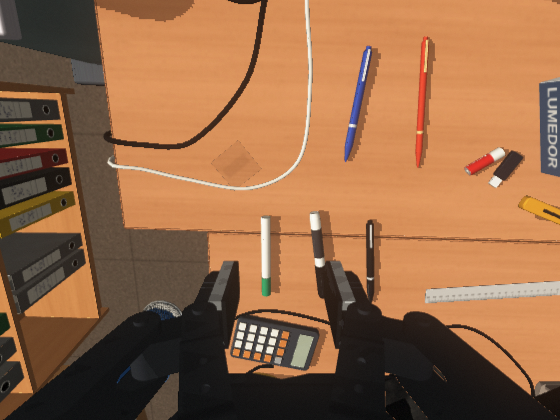

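The wrist view shows the blue pen (358,103), red pen (422,102), green marker (266,255) with its cap at the bottom, and the grey (318,255) and black (371,260) pens beside it. Nothing is hidden at the pick points.

Run:
```python
from h import *
W=dict(np.load('w1.npz'));T=dict(np.load('top0.npz'))
RP=((0,190,100),(14,255,255))
D=pts(W)
it={'red':(RP,(405,25,440,180),((0,165,100),(14,255,255)),(295,175,375,198)),'blue':(((145,130,40),(185,255,255)),(335,35,385,170),BLUE,(300,208,375,232))}
for n,(cw,bw,ct,bt) in it.items():
    a=segs(W,*cw,bw);b=segs(T,*ct,bt); E=cast(W,a[1],.006);d=E[1]-E[0]
    print(n,a[1].round(1).tolist(),'ctr',E.mean(0).round(4),'len',np.hypot(*d[:2]).round(4),'ang',np.degrees(np.arctan2(d[1],d[0])).round(1),'w',a[2])
    u,v=a[0].astype(int); print('  depth z',np.sort(D[v-2:v+3,u-4:u+5,2].ravel())[-6:].round(4),'desk',D[v,u-20].round(4))
# green marker: white body + cap
w=segs(W,(0,0,170),(255,60,255),(255,205,277,282)); g=segs(W,*GREEN,(255,270,277,305))
print('white',w[1].tolist(),'cap',g[1].tolist(),g[2])
e0=w[1][np.argmin(w[1][:,1])]; 
hsv=cv2.cvtColor(W['image'],cv2.COLOR_RGB2HSV_FULL); m=cv2.inRange(hsv,*map(np.array,GREEN)); v,u=np.nonzero(m[270:310,255:280]); v+=270;u+=255
e1=np.array([u[v>v.max()-3].mean(),v.max()]); E=cast(W,[e0,e1],.007); d=E[1]-E[0]
print('green',e0,e1,'ctr',E.mean(0).round(4),'len',np.hypot(*d[:2]).round(4),'ang',np.degrees(np.arctan2(d[1],d[0])).round(1))
print(D[245:250,263:270,2].max().round(4),'desk',D[250,290].round(4))
# triangulate ends of pens between views
tg=cast(T,[(404,267),(459,266)],.007)
for n,ew,bt,ct in(('red',segs(W,*RP,(405,25,440,180))[1],(295,175,375,198),((0,150,90),(18,255,255))),('blue',segs(W,*it['blue'][0],it['blue'][1])[1],(300,208,375,232),BLUE)):
    et=segs(T,*ct,bt)[1]
    et=et[np.argsort(et[:,0])]; ew=ew[np.argsort(ew[:,1])]
    print(n,[ (tri(W,i,T,j)[0].round(4).tolist()) for i,j in zip(ew,et)])
```

```text
red [[424.8999938964844, 36.900001525878906], [417.8999938964844, 166.0]] ctr [ 0.6687 -0.2234  0.006 ] len 0.1565 ang -83.5 w 6.674931526184082
  depth z [0.0082 0.0084 0.0086 0.0088 0.0091 0.0097] desk [ 0.6446 -0.2188 -0.0009]
blue [[367.0, 46.599998474121094], [344.79998779296875, 159.0]] ctr [ 0.5845 -0.2266  0.006 ] len 0.1372 ang -95.9 w 5.026334762573242
  depth z [0.0102 0.0102 0.0103 0.0105 0.011  0.011 ] desk [ 0.5592 -0.2228 -0.0011]
white [[263.7233581542969, 216.94442749023438], [264.9698181152344, 278.0210266113281]] cap [[265.5, 278.0], [265.5, 295.0]] 7.0
green [263.72336 216.94443] [265.15 295.  ] ctr [ 0.4717 -0.4445  0.007 ] len 0.128 ang -88.2
0.0142 desk [ 5.095e-01 -4.344e-01 -5.000e-04]
red [[0.6332, -0.1698, 0.0972], [0.6764, -0.3008, 0.0086]]
blue [[0.582, -0.1668, 0.0512], [0.5824, -0.2982, -0.0181]]
```

```bash
python3 -c "
from h import *
plan((.4717,-.4445,.06,1.8),(.4717,-.4445,.004,1.8))"
```

```text
at 4.2 [ 0.4928 -0.3142  0.2915] yaw 1.91 width 0.0426 j [-0.57  0.4   0.39  1.55  0.    0.97]
slide [-0.518, -0.102, 0.926] rot [0.0, 0.0, 0.004] 
slide [0.0, 0.0, 0.224] rot [0.0, 0.0, 0.0]
```

Call:
drive_tool(
  slide=[
    [-0.15,-0.03,0.15],
    [-0.3,-0.06,0.3],
    [-0.45,-0.1,0.5],
    [-0.52,-0.1,0.7],
    [-0.52,-0.1,0.85],
    [-0.52,-0.1,0.93],
    [-0.52,-0.1,0.93],
    [-0.52,-0.1,0.93],
  ],
  rotation=[
    [0,0,0],
    [0,0,0],
    [0,0,0],
    [0,0,0],
    [0,0,0],
    [0,0,0],
    [0,0,0],
    [0,0,0],
  ],
)

```text
clock: 5.2
eef_pos: [0.4727, -0.4457, 0.06]
tool_rot: [0.695, 0.719, 0.0, 0.001]
ft_force: [-0.6, -0.9, 0.5]
grip_width: 0.0431
grasp_force: 0.0
```

Run:
```python
from h import *
c=cam('wrist','w2.png'); np.savez('w2',**c)
w=segs(c,(0,0,170),(255,60,255),(150,100,400,420)); print(w)
plan((.4717,-.4445,.004,1.8))
```

```text
(array([281.5, 208. ]), array([[281.5, 136. ],
       [281.5, 280. ]], dtype=float32), 17.0)
at 5.25 [ 0.473  -0.446   0.0605] yaw 1.9 width 0.0426 j [-0.76  0.64  0.17  1.1   0.    0.78]
slide [0.006, -0.006, 0.226] rot [0.004, 0.004, 0.003]
```

View pics/w2.png

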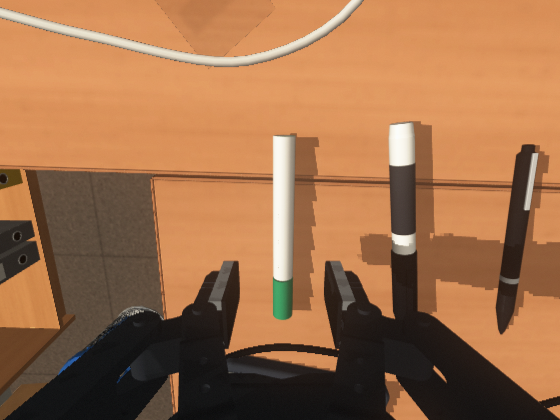

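The marker runs from (284,134) to (283,318), centred between the fingers with clear space to the grey marker. Descending.

Run:
```python
from h import *
c=dict(np.load('w2.npz')); print(cast(c,[(284,134),(283,319)],.007).round(4), cast(c,[(284,134),(283,319)],.007).mean(0).round(4))
```

```text
[[ 0.4717 -0.3795  0.007 ]
 [ 0.4755 -0.5106  0.007 ]] [ 0.4736 -0.4451  0.007 ]
```

Call:
drive_tool(
  slide=[
    [0,0,0.05],
    [0,0,0.1],
    [0,0,0.15],
    [0,0,0.19],
    [0,0,0.226],
    [0,0,0.226],
    [0,0,0.226],
    [0,0,0.226],
  ],
  rotation=[
    [0,0,0],
    [0,0,0],
    [0,0,0],
    [0,0,0],
    [0,0,0],
    [0,0,0],
    [0,0,0],
    [0,0,0],
  ],
)

```text
clock: 6.25
eef_pos: [0.4724, -0.4456, 0.003]
tool_rot: [0.695, 0.719, 0.0, 0.001]
ft_force: [-0.4, 0.2, 0.2]
grip_width: 0.0427
grasp_force: 0.0
```

Call:
drive_tool(
  slide=[
    [0,0,0],
    [0,0,0],
    [0,0,0],
    [0,0,0],
    [0,0,0],
    [0,0,0],
    [0,0,0],
    [0,0,0],
  ],
  rotation=[
    [0,0,0],
    [0,0,0],
    [0,0,0],
    [0,0,0],
    [0,0,0],
    [0,0,0],
    [0,0,0],
    [0,0,0],
  ],
  gripper=0,
)

```text
clock: 7.25
eef_pos: [0.4724, -0.4455, 0.0029]
tool_rot: [0.695, 0.719, 0.0, 0.001]
ft_force: [-0.7, -0.6, 5.7]
grip_width: 0.012
grasp_force: 62.5
```

```bash
python3 -c "
from h import *
plan((.45,-.36,.15,8),(.43,-.13,.2,34),(.42,.04,.2,62),(.455,.075,.18,88.5))"
```

```text
at 7.25 [ 0.4724 -0.4455  0.0029] yaw 1.89 width 0.012 j [-0.76  0.7   0.12  0.98 -0.    0.78]
slide [0.344, -0.078, -0.589] rot [0.002, 0.002, -0.213] 
slide [0.922, 0.049, -0.2] rot [0.0, 0.0, -0.908] 
slide [0.586, 0.347, 0.0] rot [0.0, 0.0, -0.977] 
slide [-0.058, 0.189, 0.08] rot [0.0, 0.0, -0.925]
```

Call:
drive_tool(
  slide=[
    [0,0,-0.1],
    [0,0,-0.2],
    [0,0,-0.35],
    [0.1,-0.02,-0.45],
    [0.2,-0.05,-0.55],
    [0.34,-0.08,-0.59],
    [0.34,-0.08,-0.59],
    [0.34,-0.08,-0.59],
  ],
  rotation=[
    [0,0,0],
    [0,0,0],
    [0,0,0],
    [0,0,-0.07],
    [0,0,-0.14],
    [0,0,-0.21],
    [0,0,-0.21],
    [0,0,-0.21],
  ],
)

```text
clock: 8.25
eef_pos: [0.4492, -0.361, 0.1492]
tool_rot: [0.657, 0.754, -0.0, -0.0]
ft_force: [0.4, -1.0, 0.1]
grip_width: 0.0121
grasp_force: 61.8
```

Call:
drive_tool(
  slide=[
    [0.15,0.01,-0.03],
    [0.3,0.02,-0.06],
    [0.45,0.02,-0.1],
    [0.6,0.03,-0.13],
    [0.75,0.04,-0.16],
    [0.92,0.05,-0.2],
    [0.92,0.05,-0.2],
    [0.92,0.05,-0.2],
  ],
  rotation=[
    [0,0,-0.15],
    [0,0,-0.3],
    [0,0,-0.45],
    [0,0,-0.6],
    [0,0,-0.75],
    [0,0,-0.91],
    [0,0,-0.91],
    [0,0,-0.91],
  ],
)

```text
clock: 9.25
eef_pos: [0.4304, -0.132, 0.1993]
tool_rot: [0.47, 0.883, -0.0, -0.0]
ft_force: [-0.5, 0.9, 0.4]
grip_width: 0.0117
grasp_force: 61.8
```

Call:
drive_tool(
  slide=[
    [0.1,0.06,0],
    [0.2,0.12,0],
    [0.3,0.18,0],
    [0.4,0.24,0],
    [0.5,0.3,0],
    [0.59,0.35,0],
    [0.59,0.35,0],
    [0.59,0.35,0],
  ],
  rotation=[
    [0,0,-0.16],
    [0,0,-0.32],
    [0,0,-0.48],
    [0,0,-0.64],
    [0,0,-0.8],
    [0,0,-0.98],
    [0,0,-0.98],
    [0,0,-0.98],
  ],
)

```text
clock: 10.25
eef_pos: [0.4205, 0.0387, 0.1994]
tool_rot: [0.243, 0.97, -0.0, -0.0]
ft_force: [0.8, -0.3, -0.2]
grip_width: 0.0121
grasp_force: 61.8
```

Call:
drive_tool(
  slide=[
    [-0.01,0.03,0.02],
    [-0.02,0.06,0.03],
    [-0.03,0.09,0.04],
    [-0.04,0.13,0.06],
    [-0.05,0.16,0.07],
    [-0.06,0.19,0.08],
    [-0.06,0.19,0.08],
    [-0.06,0.19,0.08],
  ],
  rotation=[
    [0,0,-0.16],
    [0,0,-0.32],
    [0,0,-0.48],
    [0,0,-0.64],
    [0,0,-0.8],
    [0,0,-0.92],
    [0,0,-0.92],
    [0,0,-0.92],
  ],
)

```text
clock: 11.25
eef_pos: [0.4556, 0.0739, 0.1797]
tool_rot: [0.015, 1.0, -0.0, -0.0]
ft_force: [-0.4, -0.4, -0.1]
grip_width: 0.0115
grasp_force: 61.8
```

Run:
```python
from h import *
c=cam('wrist','w3.png'); np.savez('w3',**c)
plan()
```

```text
at 11.3 [0.4556 0.074  0.1798] yaw 88.28 width 0.0121 j [ 0.16  0.2  -0.19  1.19 -0.    0.19]
```

View pics/w3.png

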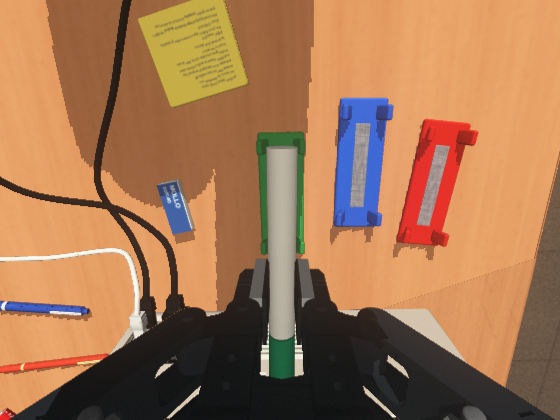

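The wrist view shows the rests green (282,193), blue (360,163) and red (435,183), with the marker held straight over the green one. Now measuring the plates and felt strips.

Run:
```python
from h import *
c=dict(np.load('w3.npz')); T=dict(np.load('top0.npz')); D=pts(c); DT=pts(T)
hsv=cv2.cvtColor(c['image'],cv2.COLOR_RGB2HSV_FULL)
def rep(n,e,z):
    E=cast(c,e,z); d=E[1]-E[0]; print(n,e.round(1).tolist(),'ctr',E.mean(0)[:2].round(4),'len',np.hypot(*d[:2]).round(4),'ang',np.degrees(np.arctan2(d[1],d[0])).round(1)%180)
for n,col,box in (('blue',BLUE,(325,90,400,235)),('red',((0,165,80),(12,255,255)),(392,110,485,255)),('green',GREEN,(250,120,312,262))):
    a=segs(c,*col,box); rep(n+' plate',a[1],.006)
for n,box in (('blueF',(347,112,375,215)),('redF',(412,138,455,232))):
    a=segs(c,(0,0,60),(255,75,255),box); rep(n,a[1],.006); u,v=a[0].astype(int); print('  z',np.median(D[v-4:v+5,u-3:u+4,2]).round(4))
# plate cross edges of green at row 190..: and felt
for v in(165,190,215,235):
    m=cv2.inRange(hsv,np.array(GREEN[0]),np.array(GREEN[1]))[v,250:312]; u=np.nonzero(m)[0]+250; print(v,u.min(),u.max(),cast(c,[((u.min()+u.max())/2,v)],.006)[0,:2].round(4), 'z',D[v,u.min()+4,2].round(4))
print('top z', [np.median(DT[v-2:v+3,u-1:u+2,2]).round(4) for u,v in((148,278),(179,288),(212,274))])
# rotated two-view triangulation of rest middles
for n,uw,ct,bt in(('blue',segs(c,(0,0,60),(255,75,255),(347,112,375,215))[0],((0,0,60),(255,80,255)),(172,268,188,308)),('red',segs(c,(0,0,60),(255,75,255),(412,138,455,232))[0],((0,0,60),(255,80,255)),(138,258,158,298))):
    t=segs(T,*ct,bt); print(n,t[0], [x for x in tri(c,uw,T,t[0])])
```

```text
blue plate [[366.3999938964844, 96.9000015258789], [359.29998779296875, 226.39999389648438]] ctr [0.4319 0.1564] len 0.1296 ang 179.6
red plate [[451.8999938964844, 119.30000305175781], [422.79998779296875, 247.39999389648438]] ctr [0.4566 0.2329] len 0.1341 ang 174.3
green plate [[280.0, 133.0], [280.0, 253.0]] ctr [0.4612 0.0726] len 0.1278 ang 178.1
blueF [[362.70001220703125, 122.69999694824219], [356.70001220703125, 206.5]] ctr [0.4323 0.1534] len 0.0841 ang 178.5
  z 0.0054
redF [[442.70001220703125, 144.6999969482422], [422.70001220703125, 224.6999969482422]] ctr [0.4552 0.2285] len 0.084 ang 172.7
  z 0.0054
165 259 302 [0.4285 0.0742] z 0.0044
190 260 302 [0.4542 0.0739] z 0.0061
215 261 302 [0.4813 0.0736] z 0.005
235 262 302 [0.504  0.0734] z 0.0042
top z [np.float64(0.0055), np.float64(0.0062), np.float64(0.0073)]
blue [178.7159729 287.5447998] [array([4.31379174e-01, 1.53884540e-01, 3.70596586e-04]), np.float64(0.0017171050644249155)]
red [147.4594574 278.2432251] [array([0.45383537, 0.22793163, 0.00602405]), np.float64(0.0016586983616199557)]
```

Run:
```python
from h import *
c=dict(np.load('w3.npz')); E=cast(c,[(282,147),(282,378)],.184); print(E.round(4),E.mean(0).round(4))
plan((.461,.0737,.03,88.8),(.461,.0737,.0105,88.8))
```

```text
[[0.3908 0.0767 0.184 ]
 [0.5164 0.0728 0.184 ]] [0.4536 0.0748 0.184 ]
at 11.3 [0.4556 0.074  0.1798] yaw 88.28 width 0.0121 j [ 0.16  0.2  -0.19  1.19 -0.    0.19]
slide [-0.022, -0.0, 0.599] rot [-0.001, -0.0, -0.018] 
slide [0.0, 0.0, 0.078] rot [0.0, 0.0, 0.0]
```

Call:
drive_tool(
  slide=[
    [-0.03,0,0.12],
    [-0.03,0,0.25],
    [-0.03,0,0.37],
    [-0.03,0,0.5],
    [-0.03,0,0.58],
    [-0.03,0,0.63],
    [-0.03,0,0.66],
    [-0.03,0,0.68],
  ],
  rotation=[
    [0,0,-0.02],
    [0,0,-0.02],
    [0,0,-0.02],
    [0,0,-0.02],
    [0,0,-0.02],
    [0,0,-0.02],
    [0,0,-0.02],
    [0,0,-0.02],
  ],
)

```text
clock: 12.3
eef_pos: [0.4636, 0.0746, 0.01]
tool_rot: [0.009, 1.0, 0.0, 0.0]
ft_force: [-0.3, 0.2, 0.7]
grip_width: 0.0121
grasp_force: 61.8
```

Call:
drive_tool(
  slide=[
    [0,0,0],
    [0,0,0],
    [0,0,0],
    [0,0,0],
    [0,0,0],
    [0,0,0],
    [0,0,0],
    [0,0,0],
  ],
  rotation=[
    [0,0,0],
    [0,0,0],
    [0,0,0],
    [0,0,0],
    [0,0,0],
    [0,0,0],
    [0,0,0],
    [0,0,0],
  ],
  gripper=0.35,
)

```text
clock: 13.3
eef_pos: [0.4631, 0.0746, 0.0098]
tool_rot: [0.009, 1.0, -0.0, -0.0]
ft_force: [0.6, -0.6, 0.4]
grip_width: 0.0296
grasp_force: 0.0
```

Call:
drive_tool(
  slide=[
    [0,0,-0.05],
    [0,0,-0.12],
    [0,0,-0.25],
    [0,0,-0.4],
    [0,0,-0.55],
    [0,0,-0.7],
    [0,0,-0.7],
    [0,0,-0.7],
  ],
  rotation=[
    [0,0,0],
    [0,0,0],
    [0,0,0],
    [0,0,0],
    [0,0,0],
    [0,0,0],
    [0,0,0],
    [0,0,0],
  ],
)

```text
clock: 14.3
eef_pos: [0.4628, 0.0745, 0.1849]
tool_rot: [0.009, 1.0, 0.0, 0.0]
ft_force: [0.1, 0.2, -1.4]
grip_width: 0.0303
grasp_force: 0.0
```

Run:
```python
from h import *
c=cam('wrist','w4.png'); np.savez('w4',**c)
plan((.43,.02,.19,62),(.47,-.13,.19,35),(.52,-.22,.19,8),(.5865,-.2266,.07,-5.9))
```

```text
at 14.35 [0.4624 0.0745 0.1842] yaw 88.98 width 0.0302 j [ 0.16  0.21 -0.16  1.2   0.    0.18]
slide [0.126, -0.22, -0.023] rot [-0.001, -0.003, 0.942] 
slide [-0.423, -0.455, 0.0] rot [0.0, 0.0, 0.942] 
slide [-0.41, -0.043, 0.0] rot [0.0, 0.0, 0.942] 
slide [-0.063, 0.26, 0.48] rot [0.0, 0.0, 0.485]
```

View pics/w4.png

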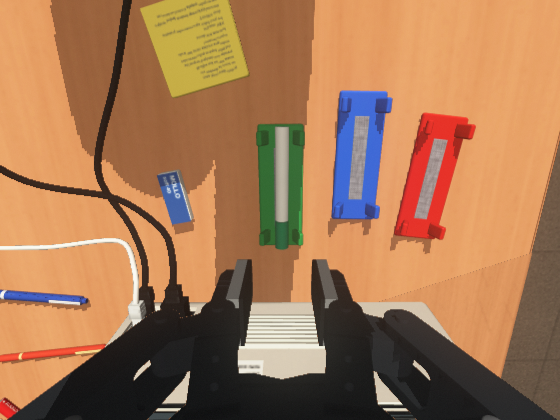

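The green marker sits between its prongs, (282,126) to (281,248). The blue pen is next.

Call:
drive_tool(
  slide=[
    [0.02,-0.04,0],
    [0.04,-0.08,-0.01],
    [0.07,-0.13,-0.02],
    [0.1,-0.18,-0.02],
    [0.13,-0.22,-0.02],
    [0.13,-0.22,-0.02],
    [0.13,-0.22,-0.02],
    [0.13,-0.22,-0.02],
  ],
  rotation=[
    [0,0,0.18],
    [0,0,0.36],
    [0,0,0.55],
    [0,0,0.75],
    [0,0,0.94],
    [0,0,0.94],
    [0,0,0.94],
    [0,0,0.94],
  ],
  gripper=0.45,
)

```text
clock: 15.35
eef_pos: [0.4298, 0.0205, 0.1895]
tool_rot: [0.241, 0.971, -0.0, -0.0]
ft_force: [-0.9, 0.5, -0.1]
grip_width: 0.0385
grasp_force: 0.0
```

Call:
drive_tool(
  slide=[
    [-0.08,-0.09,0],
    [-0.16,-0.18,0],
    [-0.25,-0.27,0],
    [-0.33,-0.36,0],
    [-0.42,-0.45,0],
    [-0.42,-0.45,0],
    [-0.42,-0.45,0],
    [-0.42,-0.45,0],
  ],
  rotation=[
    [0,0,0.18],
    [0,0,0.36],
    [0,0,0.55],
    [0,0,0.75],
    [0,0,0.94],
    [0,0,0.94],
    [0,0,0.94],
    [0,0,0.94],
  ],
)

```text
clock: 16.35
eef_pos: [0.4695, -0.1275, 0.1897]
tool_rot: [0.46, 0.888, 0.0, -0.0]
ft_force: [0.4, 0.3, -0.1]
grip_width: 0.0383
grasp_force: 0.0
```

Call:
drive_tool(
  slide=[
    [-0.08,-0.01,0],
    [-0.16,-0.02,0],
    [-0.25,-0.03,0],
    [-0.33,-0.04,0],
    [-0.41,-0.04,0],
    [-0.41,-0.04,0],
    [-0.41,-0.04,0],
    [-0.41,-0.04,0],
  ],
  rotation=[
    [0,0,0.18],
    [0,0,0.36],
    [0,0,0.55],
    [0,0,0.75],
    [0,0,0.94],
    [0,0,0.94],
    [0,0,0.94],
    [0,0,0.94],
  ],
)

```text
clock: 17.35
eef_pos: [0.5201, -0.2171, 0.1899]
tool_rot: [0.654, 0.756, -0.0, -0.0]
ft_force: [-0.8, -0.4, -0.1]
grip_width: 0.0385
grasp_force: 0.0
```

Call:
drive_tool(
  slide=[
    [-0.03,0.07,0],
    [-0.05,0.13,0.1],
    [-0.08,0.2,0.2],
    [-0.08,0.26,0.3],
    [-0.08,0.26,0.4],
    [-0.08,0.26,0.48],
    [-0.08,0.26,0.48],
    [-0.08,0.26,0.48],
  ],
  rotation=[
    [0,0,0.15],
    [0,0,0.3],
    [0,0,0.48],
    [0,0,0.48],
    [0,0,0.48],
    [0,0,0.48],
    [0,0,0.48],
    [0,0,0.48],
  ],
)

```text
clock: 18.35
eef_pos: [0.5882, -0.2284, 0.0708]
tool_rot: [0.74, 0.672, 0.0, 0.001]
ft_force: [0.4, -1.1, 0.1]
grip_width: 0.0385
grasp_force: 0.0
```

Run:
```python
from h import *
c=cam('wrist','w5.png'); np.savez('w5',**c)
a=segs(c,(145,110,30),(185,255,255),(200,60,380,420)); E=cast(c,a[1],.006); d=E[1]-E[0]
print(a,E.mean(0).round(4),np.hypot(*d[:2]).round(4),np.degrees(np.arctan2(d[1],d[0])).round(1))
plan((.585,-.23,.003,-5.9))
```

```text
(array([277.49996948, 191.49998474]), array([[277.49997, 125.     ],
       [277.49997, 257.99997]], dtype=float32), 10.999998092651367) [ 0.5875 -0.2037  0.006 ] 0.0926 -95.8
at 18.4 [ 0.5885 -0.2287  0.0713] yaw -5.53 width 0.0386 j [-0.37  0.6   0.13  1.09 -0.    1.3 ]
slide [-0.007, -0.014, 0.273] rot [0.004, 0.001, 0.013]
```

View pics/w5.png

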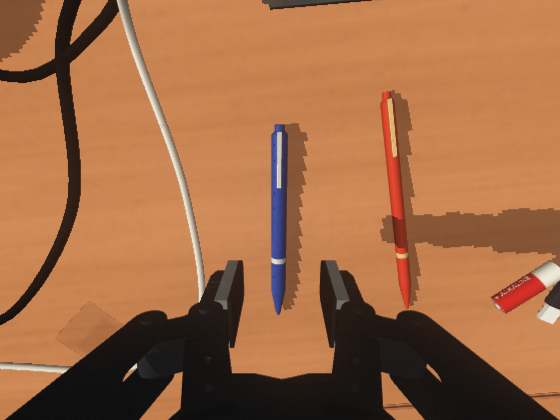

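Blue runs from (280,124) to (278,313) and red from (386,92) to (408,308). The white lead near (200,270) stays outside the fingers.

Run:
```python
from h import *
c=dict(np.load('w5.npz'))
for e in ([(280,124),(278,313)],[(386,92),(408,308)]):
    E=cast(c,e,.005); d=E[1]-E[0]; print(E.round(4).tolist(),E.mean(0).round(4),np.hypot(*d[:2]).round(4),np.degrees(np.arctan2(d[1],d[0])).round(1))
print(cast(c,[(200,270)],.003).round(3))
```

```text
[[0.5938, -0.1572, 0.005], [0.5783, -0.2969, 0.005]] [ 0.5861 -0.227   0.005 ] 0.1405 -96.3
[[0.6605, -0.1447, 0.005], [0.6781, -0.3023, 0.005]] [ 0.6693 -0.2235  0.005 ] 0.1585 -83.6
[[ 0.524 -0.255  0.003]]
```

Call:
drive_tool(
  slide=[
    [0,-0.01,0.05],
    [0,-0.01,0.1],
    [0,-0.01,0.15],
    [0,-0.01,0.2],
    [0,-0.01,0.24],
    [0,-0.01,0.273],
    [0,-0.01,0.273],
    [0,-0.01,0.273],
  ],
  rotation=[
    [0,0,0.01],
    [0,0,0.01],
    [0,0,0.01],
    [0,0,0.01],
    [0,0,0.01],
    [0,0,0.01],
    [0,0,0.01],
    [0,0,0.01],
  ],
)

```text
clock: 19.4
eef_pos: [0.5855, -0.2284, 0.0019]
tool_rot: [0.742, 0.67, 0.0, 0.0]
ft_force: [0.1, -0.6, 0.2]
grip_width: 0.0385
grasp_force: 0.0
```

Call:
drive_tool(
  slide=[
    [0,0,0],
    [0,0,0],
    [0,0,0],
    [0,0,0],
    [0,0,0],
    [0,0,0],
    [0,0,0],
    [0,0,0],
  ],
  rotation=[
    [0,0,0],
    [0,0,0],
    [0,0,0],
    [0,0,0],
    [0,0,0],
    [0,0,0],
    [0,0,0],
    [0,0,0],
  ],
  gripper=0,
)

```text
clock: 20.4
eef_pos: [0.5858, -0.2285, 0.0023]
tool_rot: [0.742, 0.67, 0.0, 0.001]
ft_force: [-0.6, 0.1, 5.1]
grip_width: 0.0079
grasp_force: 61.1
```

```bash
python3 -c "
from h import *
plan((.52,-.24,.15,10),(.46,-.12,.19,36),(.42,.03,.19,62),(.432,.1535,.15,88.5))"
```

```text
at 20.4 [ 0.5858 -0.2285  0.0023] yaw -5.84 width 0.0079 j [-0.37  0.67  0.05  0.95 -0.    1.3 ]
slide [-0.073, -0.256, -0.591] rot [0.003, 0.001, -0.553] 
slide [0.514, -0.153, -0.16] rot [0.0, 0.0, -0.908] 
slide [0.579, 0.223, 0.0] rot [0.0, 0.0, -0.908] 
slide [0.19, 0.459, 0.16] rot [0.0, 0.0, -0.925]
```

Call:
drive_tool(
  slide=[
    [0,0,-0.1],
    [0,0,-0.2],
    [0,0,-0.3],
    [-0.02,-0.08,-0.4],
    [-0.05,-0.16,-0.5],
    [-0.07,-0.26,-0.59],
    [-0.07,-0.26,-0.59],
    [-0.07,-0.26,-0.59],
  ],
  rotation=[
    [0,0,0],
    [0,0,0],
    [0,0,0],
    [0,0,-0.18],
    [0,0,-0.36],
    [0,0,-0.55],
    [0,0,-0.55],
    [0,0,-0.55],
  ],
)

```text
clock: 21.4
eef_pos: [0.5188, -0.2389, 0.1483]
tool_rot: [0.644, 0.765, 0.0, -0.0]
ft_force: [-0.1, -0.6, -0.6]
grip_width: 0.0083
grasp_force: 60.4
```

Call:
drive_tool(
  slide=[
    [0.1,-0.03,-0.03],
    [0.2,-0.06,-0.06],
    [0.3,-0.09,-0.1],
    [0.4,-0.12,-0.13],
    [0.51,-0.15,-0.16],
    [0.51,-0.15,-0.16],
    [0.51,-0.15,-0.16],
    [0.51,-0.15,-0.16],
  ],
  rotation=[
    [0,0,-0.18],
    [0,0,-0.36],
    [0,0,-0.54],
    [0,0,-0.72],
    [0,0,-0.91],
    [0,0,-0.91],
    [0,0,-0.91],
    [0,0,-0.91],
  ],
)

```text
clock: 22.4
eef_pos: [0.4601, -0.1204, 0.1883]
tool_rot: [0.455, 0.891, -0.0, -0.0]
ft_force: [0.1, 0.2, -0.1]
grip_width: 0.0083
grasp_force: 60.4
```

Call:
drive_tool(
  slide=[
    [0.1,0.04,0],
    [0.2,0.08,0],
    [0.3,0.12,0],
    [0.4,0.16,0],
    [0.5,0.19,0],
    [0.58,0.22,0],
    [0.58,0.22,0],
    [0.58,0.22,0],
  ],
  rotation=[
    [0,0,-0.15],
    [0,0,-0.3],
    [0,0,-0.45],
    [0,0,-0.6],
    [0,0,-0.75],
    [0,0,-0.91],
    [0,0,-0.91],
    [0,0,-0.91],
  ],
)

```text
clock: 23.4
eef_pos: [0.4196, 0.0291, 0.1889]
tool_rot: [0.242, 0.97, -0.0, 0.0]
ft_force: [-0.3, -0.7, -0.4]
grip_width: 0.0085
grasp_force: 60.4
```

Call:
drive_tool(
  slide=[
    [0.03,0.08,0.02],
    [0.06,0.15,0.04],
    [0.09,0.23,0.07],
    [0.12,0.3,0.1],
    [0.15,0.38,0.13],
    [0.19,0.46,0.16],
    [0.19,0.46,0.16],
    [0.19,0.46,0.16],
  ],
  rotation=[
    [0,0,-0.15],
    [0,0,-0.3],
    [0,0,-0.45],
    [0,0,-0.6],
    [0,0,-0.75],
    [0,0,-0.92],
    [0,0,-0.92],
    [0,0,-0.92],
  ],
)

```text
clock: 24.4
eef_pos: [0.4314, 0.1526, 0.149]
tool_rot: [0.015, 1.0, -0.0, -0.0]
ft_force: [0.0, 1.0, 0.4]
grip_width: 0.0085
grasp_force: 60.4
```

Run:
```python
from h import *
c=cam('wrist','w6.png'); np.savez('w6',**c)
plan((.432,.1535,.009,88.5))
```

```text
at 24.45 [0.4315 0.1526 0.1492] yaw 88.27 width 0.0081 j [ 0.34  0.21 -0.25  1.1  -0.    0.37]
slide [-0.002, 0.004, 0.561] rot [-0.001, 0.0, -0.008]
```

View pics/w6.png

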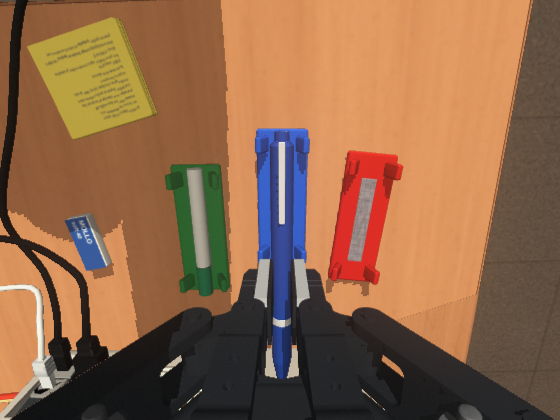

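The blue pen is held straight over the blue rest, (282,131) to (282,380).

Run:
```python
from h import *
c=dict(np.load('w6.npz')); E=cast(c,[(282,131),(282,380)],.153); print(E.round(4).tolist(),E.mean(0).round(4))
a=segs(c,(0,0,60),(255,75,255),(343,170,380,270)); E=cast(c,a[1],.006); d=E[1]-E[0]; print('redF',E.mean(0).round(4),np.degrees(np.arctan2(d[1],d[0])).round(1))
```

```text
[[0.3599, 0.1557, 0.153], [0.494, 0.1516, 0.153]] [0.427  0.1536 0.153 ]
redF [0.4549 0.2284 0.006 ] -7.6
```

Call:
drive_tool(
  slide=[
    [-0.01,0,0.1],
    [-0.01,0,0.2],
    [-0.01,0,0.3],
    [-0.01,0,0.4],
    [-0.01,0,0.48],
    [-0.01,0,0.53],
    [-0.01,0,0.55],
    [-0.01,0,0.56],
  ],
  rotation=[
    [0,0,-0.01],
    [0,0,-0.01],
    [0,0,-0.01],
    [0,0,-0.01],
    [0,0,-0.01],
    [0,0,-0.01],
    [0,0,-0.01],
    [0,0,-0.01],
  ],
)

```text
clock: 25.45
eef_pos: [0.4341, 0.1534, 0.0093]
tool_rot: [0.012, 1.0, 0.0, 0.0]
ft_force: [-0.8, -0.3, 0.1]
grip_width: 0.0081
grasp_force: 60.4
```

Call:
drive_tool(
  slide=[
    [0,0,0],
    [0,0,0],
    [0,0,0],
    [0,0,0],
    [0,0,0],
    [0,0,0],
    [0,0,0],
    [0,0,0],
  ],
  rotation=[
    [0,0,0],
    [0,0,0],
    [0,0,0],
    [0,0,0],
    [0,0,0],
    [0,0,0],
    [0,0,0],
    [0,0,0],
  ],
  gripper=0.3,
)

```text
clock: 26.45
eef_pos: [0.4336, 0.1535, 0.009]
tool_rot: [0.011, 1.0, -0.0, -0.0]
ft_force: [0.2, -0.8, 0.6]
grip_width: 0.0259
grasp_force: 0.0
```

Call:
drive_tool(
  slide=[
    [0,0,-0.05],
    [0,0,-0.12],
    [0,0,-0.25],
    [0,0,-0.4],
    [0,0,-0.55],
    [0,0,-0.7],
    [0,0,-0.7],
    [0,0,-0.7],
  ],
  rotation=[
    [0,0,0],
    [0,0,0],
    [0,0,0],
    [0,0,0],
    [0,0,0],
    [0,0,0],
    [0,0,0],
    [0,0,0],
  ],
)

```text
clock: 27.45
eef_pos: [0.4333, 0.1533, 0.1842]
tool_rot: [0.011, 1.0, 0.0, 0.0]
ft_force: [-1.1, -0.3, 0.0]
grip_width: 0.0258
grasp_force: 0.0
```

Run:
```python
from h import *
c=cam('wrist','w7.png'); np.savez('w7',**c)
plan((.42,.04,.19,62),(.45,-.12,.19,36),(.55,-.25,.19,13),(.669,-.23,.07,6.5))
```

```text
at 27.5 [0.4329 0.1532 0.1834] yaw 88.7 width 0.0254 j [ 0.34  0.19 -0.19  1.19  0.    0.36]
slide [0.041, -0.454, -0.026] rot [-0.002, -0.002, 0.932] 
slide [-0.406, -0.509, 0.0] rot [0.0, 0.0, 0.908] 
slide [-0.656, 0.018, 0.0] rot [0.0, 0.0, 0.803] 
slide [-0.029, 0.482, 0.48] rot [0.0, 0.0, 0.227]
```

View pics/w7.png

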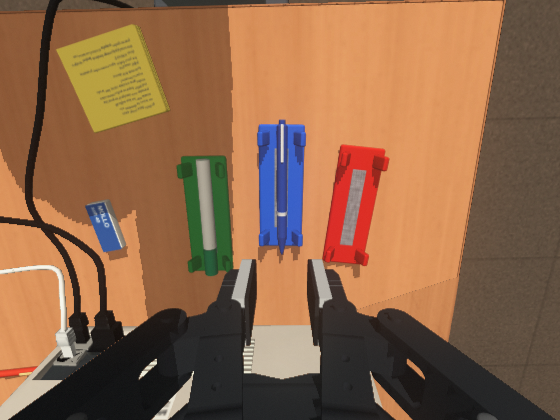

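The blue pen lies well on its rest, (283,120) to (281,256). Red is next.

Call:
drive_tool(
  slide=[
    [0.01,-0.09,-0.01],
    [0.02,-0.18,-0.02],
    [0.03,-0.27,-0.03],
    [0.04,-0.36,-0.03],
    [0.04,-0.45,-0.03],
    [0.04,-0.45,-0.03],
    [0.04,-0.45,-0.03],
    [0.04,-0.45,-0.03],
  ],
  rotation=[
    [0,0,0.18],
    [0,0,0.36],
    [0,0,0.55],
    [0,0,0.75],
    [0,0,0.93],
    [0,0,0.93],
    [0,0,0.93],
    [0,0,0.93],
  ],
  gripper=0.45,
)

```text
clock: 28.5
eef_pos: [0.4209, 0.0418, 0.1912]
tool_rot: [0.241, 0.971, -0.0, -0.0]
ft_force: [-0.7, -0.1, 0.3]
grip_width: 0.0383
grasp_force: 0.0
```

Call:
drive_tool(
  slide=[
    [-0.08,-0.1,0],
    [-0.16,-0.2,0],
    [-0.25,-0.3,0],
    [-0.33,-0.4,0],
    [-0.41,-0.51,0],
    [-0.41,-0.51,0],
    [-0.41,-0.51,0],
    [-0.41,-0.51,0],
  ],
  rotation=[
    [0,0,0.18],
    [0,0,0.36],
    [0,0,0.55],
    [0,0,0.75],
    [0,0,0.91],
    [0,0,0.91],
    [0,0,0.91],
    [0,0,0.91],
  ],
)

```text
clock: 29.5
eef_pos: [0.4517, -0.1184, 0.1915]
tool_rot: [0.453, 0.891, 0.0, -0.0]
ft_force: [0.4, 0.3, 0.4]
grip_width: 0.0387
grasp_force: 0.0
```

Call:
drive_tool(
  slide=[
    [-0.13,0,0],
    [-0.26,0,0],
    [-0.39,0.01,0],
    [-0.52,0.01,0],
    [-0.66,0.02,0],
    [-0.66,0.02,0],
    [-0.66,0.02,0],
    [-0.66,0.02,0],
  ],
  rotation=[
    [0,0,0.16],
    [0,0,0.32],
    [0,0,0.48],
    [0,0,0.64],
    [0,0,0.8],
    [0,0,0.8],
    [0,0,0.8],
    [0,0,0.8],
  ],
)

```text
clock: 30.5
eef_pos: [0.5524, -0.2488, 0.1918]
tool_rot: [0.621, 0.783, 0.0, -0.0]
ft_force: [0.1, 1.0, 0.6]
grip_width: 0.0385
grasp_force: 0.0
```

Call:
drive_tool(
  slide=[
    [-0.03,0.12,0],
    [-0.03,0.24,0.05],
    [-0.03,0.36,0.12],
    [-0.03,0.48,0.24],
    [-0.03,0.48,0.36],
    [-0.03,0.48,0.48],
    [-0.03,0.48,0.48],
    [-0.03,0.48,0.48],
  ],
  rotation=[
    [0,0,0.1],
    [0,0,0.23],
    [0,0,0.23],
    [0,0,0.23],
    [0,0,0.23],
    [0,0,0.23],
    [0,0,0.23],
    [0,0,0.23],
  ],
)

```text
clock: 31.5
eef_pos: [0.672, -0.2301, 0.0733]
tool_rot: [0.666, 0.746, 0.0, 0.001]
ft_force: [0.1, -0.9, 0.9]
grip_width: 0.0386
grasp_force: 0.0
```

Run:
```python
from h import *
c=cam('wrist','w8.png'); np.savez('w8',**c)
plan((.6695,-.226,.002,6.4))
```

```text
at 31.55 [ 0.6725 -0.2304  0.0739] yaw 6.49 width 0.0383 j [-0.33  0.75  0.42  1.23  0.    1.13]
slide [0.019, -0.011, 0.288] rot [0.006, 0.003, 0.003]
```

View pics/w8.png

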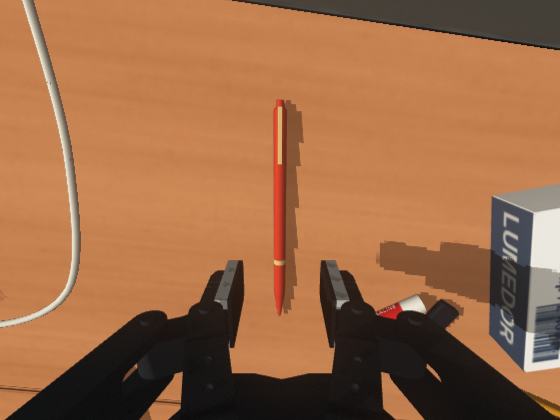

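The red pen runs from (280,99) to (280,315), centred between the fingers. Nothing is close on either side.

Call:
drive_tool(
  slide=[
    [0.01,-0.01,0.05],
    [0.01,-0.01,0.1],
    [0.01,-0.01,0.15],
    [0.01,-0.01,0.2],
    [0.01,-0.01,0.25],
    [0.01,-0.01,0.285],
    [0.01,-0.01,0.285],
    [0.01,-0.01,0.285],
  ],
  rotation=[
    [0,0,0],
    [0,0,0],
    [0,0,0],
    [0,0,0],
    [0,0,0],
    [0,0,0],
    [0,0,0],
    [0,0,0],
  ],
)

```text
clock: 32.55
eef_pos: [0.6688, -0.228, 0.0003]
tool_rot: [0.666, 0.746, 0.0, 0.0]
ft_force: [-0.1, 0.3, 0.3]
grip_width: 0.0385
grasp_force: 0.0
```

Call:
drive_tool(
  slide=[
    [0,0,0],
    [0,0,0],
    [0,0,0],
    [0,0,0],
    [0,0,0],
    [0,0,0],
    [0,0,0],
    [0,0,0],
  ],
  rotation=[
    [0,0,0],
    [0,0,0],
    [0,0,0],
    [0,0,0],
    [0,0,0],
    [0,0,0],
    [0,0,0],
    [0,0,0],
  ],
  gripper=0,
)

```text
clock: 33.55
eef_pos: [0.6689, -0.2281, 0.0007]
tool_rot: [0.666, 0.746, 0.0, 0.0]
ft_force: [0.0, 0.5, 3.8]
grip_width: 0.0063
grasp_force: 62.0
```

Run:
```python
from h import *
c=dict(np.load('w8.npz')); E=cast(c,[(280,99),(280,315)],.005); d=E[1]-E[0]; print(E.round(4).tolist(),E.mean(0).round(4),np.degrees(np.arctan2(d[1],d[0])).round(1))
plan((.55,-.25,.15,10),(.45,-.12,.19,36),(.41,.07,.19,60),(.4548,.2283,.15,82.5))
```

```text
[[0.6611, -0.1443, 0.005], [0.6787, -0.3023, 0.005]] [ 0.6699 -0.2233  0.005 ] -83.6
at 33.55 [ 0.6689 -0.2281  0.0007] yaw 6.47 width 0.0063 j [-0.33  0.81  0.32  1.08 -0.    1.13]
slide [-0.034, -0.482, -0.598] rot [0.001, 0.001, -0.123] 
slide [0.582, -0.304, -0.16] rot [0.0, 0.0, -0.908] 
slide [0.709, 0.317, 0.0] rot [0.0, 0.0, -0.838] 
slide [0.161, 0.638, 0.16] rot [0.0, 0.0, -0.785]
```

Call:
drive_tool(
  slide=[
    [0,0,-0.1],
    [0,0,-0.2],
    [0,0,-0.3],
    [-0.01,-0.12,-0.4],
    [-0.02,-0.24,-0.5],
    [-0.03,-0.36,-0.6],
    [-0.03,-0.48,-0.6],
    [-0.03,-0.48,-0.6],
  ],
  rotation=[
    [0,0,0],
    [0,0,0],
    [0,0,0],
    [0,0,-0.05],
    [0,0,-0.1],
    [0,0,-0.12],
    [0,0,-0.12],
    [0,0,-0.12],
  ],
)

```text
clock: 34.55
eef_pos: [0.5478, -0.2491, 0.1501]
tool_rot: [0.644, 0.765, -0.0, -0.001]
ft_force: [0.5, 0.3, -0.6]
grip_width: 0.0064
grasp_force: 61.4
```

Call:
drive_tool(
  slide=[
    [0.1,-0.06,-0.03],
    [0.2,-0.12,-0.06],
    [0.3,-0.18,-0.1],
    [0.4,-0.24,-0.13],
    [0.5,-0.28,-0.16],
    [0.58,-0.3,-0.16],
    [0.58,-0.3,-0.16],
    [0.58,-0.3,-0.16],
  ],
  rotation=[
    [0,0,-0.15],
    [0,0,-0.3],
    [0,0,-0.45],
    [0,0,-0.6],
    [0,0,-0.75],
    [0,0,-0.91],
    [0,0,-0.91],
    [0,0,-0.91],
  ],
)

```text
clock: 35.55
eef_pos: [0.452, -0.1192, 0.1899]
tool_rot: [0.454, 0.891, -0.0, -0.0]
ft_force: [0.9, -0.2, -0.7]
grip_width: 0.0064
grasp_force: 61.5
```

Call:
drive_tool(
  slide=[
    [0.12,0.05,0],
    [0.24,0.1,0],
    [0.36,0.16,0],
    [0.48,0.21,0],
    [0.6,0.27,0],
    [0.71,0.32,0],
    [0.71,0.32,0],
    [0.71,0.32,0],
  ],
  rotation=[
    [0,0,-0.14],
    [0,0,-0.28],
    [0,0,-0.42],
    [0,0,-0.56],
    [0,0,-0.7],
    [0,0,-0.84],
    [0,0,-0.84],
    [0,0,-0.84],
  ],
)

```text
clock: 36.55
eef_pos: [0.4124, 0.0711, 0.1901]
tool_rot: [0.259, 0.966, -0.0, -0.0]
ft_force: [0.2, 0.0, -0.1]
grip_width: 0.0065
grasp_force: 61.4
```

Call:
drive_tool(
  slide=[
    [0.03,0.1,0.02],
    [0.05,0.2,0.04],
    [0.08,0.32,0.07],
    [0.11,0.43,0.1],
    [0.14,0.54,0.13],
    [0.16,0.64,0.16],
    [0.16,0.64,0.16],
    [0.16,0.64,0.16],
  ],
  rotation=[
    [0,0,-0.13],
    [0,0,-0.26],
    [0,0,-0.39],
    [0,0,-0.52],
    [0,0,-0.65],
    [0,0,-0.785],
    [0,0,-0.785],
    [0,0,-0.785],
  ],
)

```text
clock: 37.55
eef_pos: [0.4573, 0.2289, 0.1501]
tool_rot: [0.066, 0.998, -0.0, -0.0]
ft_force: [0.0, 0.0, -0.3]
grip_width: 0.0062
grasp_force: 61.4
```

Run:
```python
from h import *
c=cam('wrist','w9.png'); np.savez('w9',**c)
plan((.4595,.2277,.0075,82.5))
```

```text
at 37.6 [0.4573 0.2289 0.1503] yaw 82.4 width 0.0066 j [ 0.46  0.31 -0.11  1.14 -0.    0.6 ]
slide [-0.01, -0.003, 0.571] rot [-0.001, -0.0, -0.004]
```

View pics/w9.png

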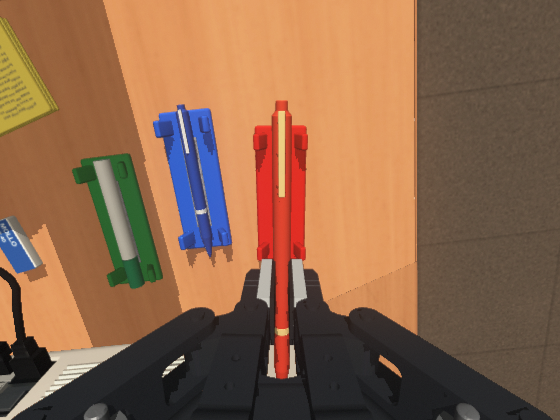

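The red pen is held in line over its rest, with the back end at (282,100) and the tip at about (282,378). Lowering.

Call:
drive_tool(
  slide=[
    [-0.01,0,0.1],
    [-0.01,0,0.2],
    [-0.01,0,0.3],
    [-0.01,0,0.4],
    [-0.01,0,0.48],
    [-0.01,0,0.53],
    [-0.01,0,0.555],
    [-0.01,0,0.57],
  ],
  rotation=[
    [0,0,0],
    [0,0,0],
    [0,0,0],
    [0,0,0],
    [0,0,0],
    [0,0,0],
    [0,0,0],
    [0,0,0],
  ],
)

```text
clock: 38.6
eef_pos: [0.46, 0.2298, 0.0081]
tool_rot: [0.065, 0.998, 0.0, 0.0]
ft_force: [0.5, -0.3, -0.4]
grip_width: 0.0063
grasp_force: 61.4
```

Call:
drive_tool(
  slide=[
    [0,0,0],
    [0,0,0],
    [0,0,0],
    [0,0,0],
    [0,0,0],
    [0,0,0],
    [0,0,0],
    [0,0,0],
  ],
  rotation=[
    [0,0,0],
    [0,0,0],
    [0,0,0],
    [0,0,0],
    [0,0,0],
    [0,0,0],
    [0,0,0],
    [0,0,0],
  ],
  gripper=0.3,
)

```text
clock: 39.6
eef_pos: [0.4596, 0.2299, 0.0078]
tool_rot: [0.065, 0.998, 0.0, 0.0]
ft_force: [-1.0, 0.9, -0.3]
grip_width: 0.0257
grasp_force: 0.0
```

Call:
drive_tool(
  slide=[
    [0,0,-0.05],
    [0,0,-0.12],
    [0,0,-0.25],
    [0,0,-0.4],
    [0,0,-0.55],
    [0,0,-0.7],
    [0,0,-0.7],
    [0,0,-0.7],
  ],
  rotation=[
    [0,0,0],
    [0,0,0],
    [0,0,0],
    [0,0,0],
    [0,0,0],
    [0,0,0],
    [0,0,0],
    [0,0,0],
  ],
)

```text
clock: 40.6
eef_pos: [0.4593, 0.2297, 0.1829]
tool_rot: [0.065, 0.998, 0.0, 0.0]
ft_force: [0.7, 0.6, 0.2]
grip_width: 0.0257
grasp_force: 0.0
```

Run:
```python
from h import *
c=cam('wrist','w10.png'); np.savez('w10',**c); D=pts(c)
plan()
```

```text
at 40.65 [0.4589 0.2295 0.1821] yaw 82.53 width 0.0255 j [ 0.46  0.29 -0.05  1.22 -0.    0.59]
```

View pics/w10.png

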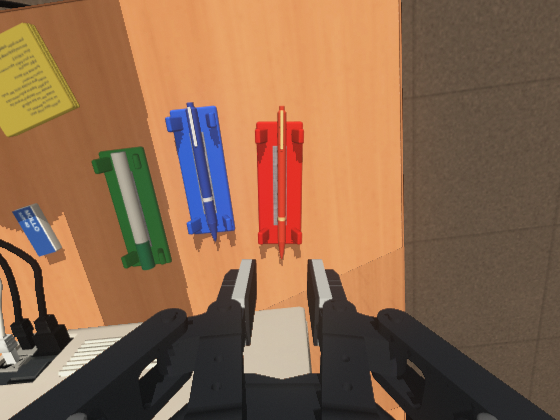

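All three lie between their prongs: red (282,106) to (281,260), blue (190,103) to (215,241), green (120,152) to (148,268). A last numeric check follows, then hand-in.

Run:
```python
from h import *
c=dict(np.load('w10.npz'))
ok=True
for n,e,z,r,a in(('red',[(282,106),(281,260)],.011,(.4548,.2283),172.5),('blue',[(190,103),(215.5,241)],.012,(.432,.1535),178.5),('green',[(119,152),(149,269)],.013,(.461,.0737),178.8)):
    E=cast(c,e,z); d=E[1]-E[0]; m=E.mean(0)[:2]-r; t=np.radians(a); u=np.array([np.cos(t),np.sin(t)])
    al,ac=m@u, m@[-u[1],u[0]]; ok&=abs(al)<.012 and abs(ac)<.008
    print(n,'along',al.round(4),'across',ac.round(4),'ang',(np.degrees(np.arctan2(d[1],d[0]))%180-a).round(1),'len',np.hypot(*d[:2]).round(3))
if ok: print(bot.job_done())
```

```text
red along -0.0014 across -0.0025 ang -0.4 len 0.16
blue along -0.0015 across -0.0014 ang -0.0 len 0.141
green along -0.0016 across -0.0025 ang -0.7 len 0.128
the job is handed in; nothing more can be done
None
```

The red pen, blue pen and green marker lie on their own rests, each within about 3 mm and 1° of centre by my last camera check, and the job was handed in at about 41 s (no verdict was returned).

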